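# Crack the mould cooling-water valve open by one turn

### The arm

A 7-joint arm with a two-finger parallel gripper is mounted at the origin on the work surface. World frame = base frame: x ahead of the robot, y to its left, z up, the work surface at z = 0. Lengths are in m, angles in rad, forces in N, time in s.
With the tool pointing down it reaches from about 0.425 to 0.975 m from the base axis. Payload 16.7 kg.
Tool frame: the origin (TCP) lies midway between the tips of the shut fingers; the grasp point (between the pads) lies grip_depth behind it (grip_depth is the distance from the TCP to the grasp point, in m); x points along the fingers, y is the direction in which the jaws open and shut, and the axes are right-handed (so a half turn about x gives the same grasp; the last joint's range is limited). The gripper opens to 85 mm and grips with 20 to 120 N. Pads are 22 mm wide; open, the fingers measure 114 mm over their backs; the gripper's body (76 mm by 85 mm) begins 54 mm behind the grasp point. The pads swing forward as they close: fully open they stand 13 mm farther back than shut.
Start: joints at [-1.377, 0.426, 0.074, 1.606, -0.034, 1.111, -0.067], TCP at [0.228, 0.635, 0.231] pointing down, gripper open.
Joint ranges: [-2.85, 2.85], [-0.5, 2.14], [-1.23, 1.37], [0.21, 2.46], [-1.02, 4.16], [0.16, 2.05], [-2.73, 2.73]. Speed limits (rad/s): [1.89, 1.89, 2.39, 2.39, 3.01, 3.01, 3.01].

### API

Orientations are given as a unit quaternion [x, y, z, w].
In Python, from plant import * gives the robot as it stands.
- The arm moves only by the tool jog_arm, never from a script. Its argument "increments" is a list of rows, each a list of 3 entries, a list of its own where there are three numbers: the opening, from 0 (shut) to 1 (fully open), then the shift along the tool's x, y, z in cm, then the turn, a rotation vector about the tool's x, y, z in degrees. A call has 1 to 5 rows; each row shifts and turns the commanded pose from where the row before left it, along the tool's axes as they then stand; what a row does not reach is not made up. A row lasts 1/8 s, in which the tool goes at most 62.5 mm and 10.7 degrees, less where a joint would pass 70% of its speed; a pose out of reach is approached as far as the arm can. A call with a gripper value outside its range is refused whole. The fingers move at their own pace and stop on an object; "grip_force" is the grip in N (left out, the last holds). Time passes only in rows, so rows that do not move let the fingers close. It gives the time, the measured TCP pose, the force and the opening at its end, in the units of the state.
- read_state(): the state, without advancing time (a new reading comes with each control period).
- capture(name): name is "side" or "top" or "wrist"; returns the picture (400x640x3 uint8, red, green, blue); there is no depth.
- camera_info(name): a dict with "camera_matrix" (3x3 intrinsics, pixels), "xyz" and "rotation" of the camera in the world; the wrist camera has in their place "tool_from_camera" (4x4, takes a point from camera to tool coordinates, whose origin is the TCP and whose axes are the tool frame's). Camera axes: x right, y up, looking along -z (the intrinsics and any distortion apply to the point x, -y, -z); pixel columns grow to the right and rows downward; lengths in m; the calibration is good to about 2 mm. A picture is of the moment at which its call begins: read the wrist's pose just before it. camera_info takes no time and is no camera call.
- sign_off(): hands the job in, once; it reports no verdict.
The state is a dict: "clock": time; "joints": joint angles; "qd": joint speeds; "joint_torque": joint torques, N m; "tool_pos": TCP position; "tcp_rot": TCP orientation; "contact_force": force on the tool from outside, world axes, zero at the start; "ft_torque": the same for the moment, N m; "finger_gap": finger opening in m.
Only numpy, scipy, OpenCV 4.12 (cv2) and the standard library are available. Lean on these libraries where they do the work, as an engineer would, in place of code of your own. Each camera call takes 0.05 s, during which the arm holds its last target.

### The job

The mould's cooling circuit is to be filled slowly: open the gate valve in the bench pipework by one full turn and no further, turning its big handwheel anticlockwise as seen from above. The wheel has a lot of free play, so first take up the slack until it bites and the stem begins to rise, count the one turn from there, then leave the wheel alone. Keep the small bleed valve shut and do not disturb the loose things lying around the pipework.

Things in the scene. Friction and masses are not known exactly. Their poses are not given: they have to be found in the camera images.
- pipework: Fixed steel pipe run (pipe 42 mm across, centre 80 mm above the bench, 540 mm long, turned down into the bench at both ends) with a flanged grey cast-iron gate valve in its middle. Origin: on the bench surface below the valve's vertical stem axis; z up; y along the pipe. Place and heading vary. At y = +180 mm stands a pressure gauge, about 190 mm tall.
- handwheel: The gate valve's big dark iron handwheel, 190 mm across, level, turning about the stem axis; anticlockwise from above (positive about z) opens. Origin: on the axis, 219 mm above the bench. Rim 14 mm thick, centre line at 88 mm radius; hub 50 mm across; 3 round spokes 12 mm thick, 120 degrees apart, one along +x. Rim and spoke middles are 231 mm above the bench. It stays where it is left.
- spoke (a point): A point in the middle of one spoke, 60 mm from the axis, 231 mm above the bench; turns with the wheel. The windows between the spokes are open from 42 to 81 mm radius, with nothing below them down to 155 mm above the bench. The wheel takes under 2 N here while in its free play, about 8 N once it bites.
- stem_nut: Stem nut under the wheel with a flat steel striker bar 82 x 14 x 11 mm, seen between the spokes. Origin: on the axis, 206 mm above the bench; x along the bar. The wheel rides loose on it: 2.2 rad (126 degrees) of free play between the wheel's two lugs meeting the bar one way and the other. At the start 63 to 123 degrees of it remain the opening way. The nut turns only when a lug drives it.
- stem (a joint): Rise of the valve's threaded steel stem (17 mm across), in m: 0 = shut, as at the start; grows as it opens, 0.012 m per turn of the stem nut (and of the wheel, once it bites). The stem does not turn; it rises through the middle of the wheel.
- stem_top (a point): Middle of the stem's top end: 266 mm above the bench when shut, 25 mm above the wheel's hub; rises with the stem.
- bleed_valve (a joint): Angle of the small bleed valve's wheel, rad: 0 = shut, as at the start; grows anticlockwise. The wheel is 63 mm across, level, 142 mm above the bench, 180 mm from the gate valve along the pipe (pipework y = -180 mm). Not to be turned.
- cover_a: Loose black moulded housing cover, 120 x 75 x 24 mm, lying open side down behind the valve. Not part of the job. Origin: centre of its underside.
- spanner: Loose open-ended steel spanner, 200 mm long, lying on the bench on the robot's side of the valve. Not part of the job. Origin: middle of its length, underside.
- gasket: Loose flat black rubber gasket ring, 104 mm across and 6 mm thick, behind the valve. Not part of the job. Origin: centre of its underside.

How it is judged:
On the way:
1. the slack is taken up and the wheel has begun to lift the stem (value of joint stem above 0.001 m), for 0.1 s.
At the end, for the whole second after the job is handed in: The stem has risen by what one full turn gives, 12 mm, within an eighth of a turn (10.5 to 13.5 mm); wheel and stem are at rest; the bleed valve is still shut (under 0.25 rad) and the cover, spanner and gasket by the pipework have not moved more than 30 mm (value of joint stem between 0.0105 and 0.0135 m and velocity of joint stem between -0.0005 and 0.0005 m/s and angular speed of handwheel below 0.1 rad/s and value of joint bleed_valve below 0.25 rad and distance of each of cover_a, spanner, gasket from where it was at the start of the episode below 0.03 m); the robot touches nothing.
It fails at once if the gate valve is opened well past one turn (stem above 16.5 mm) (value of joint stem above 0.0165 m).
It fails at once if the bleed valve is opened (0.5 rad) (value of joint bleed_valve above 0.5 rad).
It also fails if it takes over 56 s, if anything falls off the work surface, if the arm or the gripper's body presses on something with over 40 N, if the wrist force passes 120 N, or if a joint passes its speed limit or range.

## Working session

There is one attempt and no reset: what is moved stays moved. The work goes in short steps, Python scripts to look and compute and a tool call to move; the robot and the scene stay as the last step left them, time stands still between calls to the robot, and variables do not carry over. Pictures are saved under pics/ and viewed, and the job is handed in when it is done.

Besides the shell and the picture viewer there is one more tool, called as a command line: name --argument value ..., lists and objects as JSON in quotes. jog_arm: Moves the arm, as the interface text tells. Its arguments: {"type":"object","properties":{"increments":{"type":"array","items":{"type":"array"}},"grip_force":{"type":"number"}},"required":["increments"]}

```bash
mkdir -p pics; ls; python3 - <<'E'
from plant import *
import cv2
s=read_state()
print({k:(s[k]) for k in s})
for n in ["side","top","wrist"]:
    print(n,camera_info(n))
for n in ["side","top"]:
    cv2.imwrite(f"pics/{n}0.png",capture(n)[:,:,::-1])
E
```

```text
pics
{'clock': 0.0, 'joints': array([-1.37646068,  0.42673728,  0.07385981,  1.60660965, -0.0340972 ,
        1.11081752, -0.06708238]), 'qd': array([ 0.00039511, -0.00080465, -0.00150496,  0.0009339 ,  0.00102364,
       -0.00170975, -0.00078668]), 'joint_torque': array([-6.60873338e-04, -9.49800682e+01,  3.76040250e+00, -4.63513613e+01,
        1.92575378e-02,  1.02499849e-02, -3.98995780e-05]), 'tool_pos': array([0.22743704, 0.63508815, 0.23060619]), 'tcp_rot': array([ 0.12051171,  0.6967246 , -0.12143551,  0.69663848]), 'contact_force': array([-0.3508858 , -0.03581373,  0.55685366]), 'ft_torque': array([-0.03128652,  0.02490922,  0.01683871]), 'finger_gap': 0.08557450803399164}
side {'camera_matrix': array([[453.11467646,   0.        , 328.04856065],
       [  0.        , 453.11467646, 203.78153582],
       [  0.        ,   0.        ,   1.        ]]), 'xyz': array([ 0.11825907, -0.51021033,  0.74326871]), 'rotation': array([ 0.39480115, -0.13113655, -0.29889741,  0.85883386])}
top {'camera_matrix': array([[407.44564973,   0.        , 321.704732  ],
       [  0.        , 407.44564973, 202.83053818],
       [  0.        ,   0.        ,   1.        ]]), 'xyz': array([0.47751272, 0.02233033, 0.97950006]), 'rotation': array([-0.02182415,  0.01605047,  0.70724156, -0.70645273])}
wrist {'camera_matrix': array([[297.70400135,   0.        , 319.78549941],
       [  0.        , 297.70400135, 195.51061887],
       [  0.        ,   0.        ,   1.        ]]), 'tool_from_camera': array([[-8.24081372e-04,  2.66601967e-01, -9.63806366e-01,
        -1.41893131e-01],
       [ 9.99999584e-01, -1.58034805e-04, -8.98742164e-04,
        -7.74839923e-05],
       [-3.91921380e-04, -9.63806706e-01, -2.66601726e-01,
        -6.72523518e-02],
       [ 0.00000000e+00,  0.00000000e+00,  0.00000000e+00,
         1.00000000e+00]])}
```

View pics/side0.png

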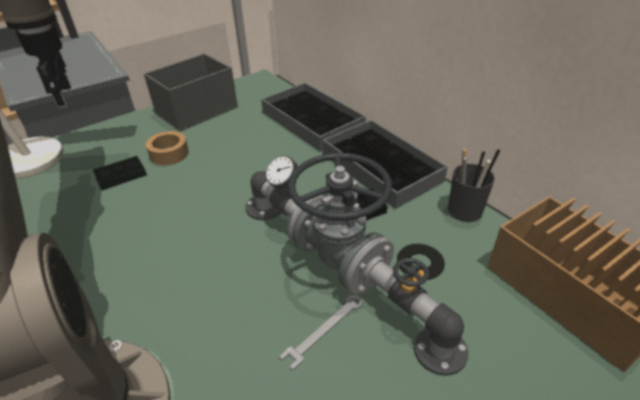

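View pics/top0.png

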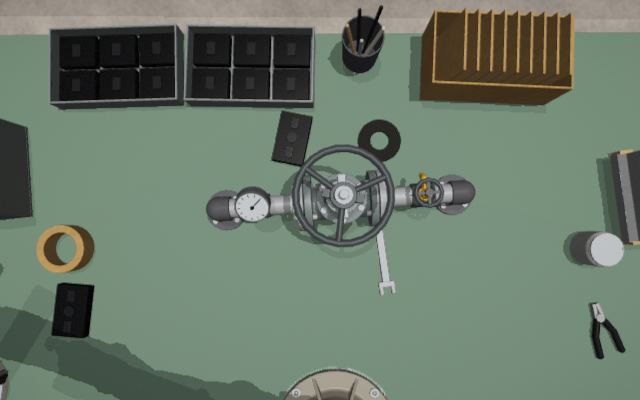

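```bash
cat > h.py <<'E'
import numpy as np, cv2
from scipy.spatial.transform import Rotation as R
from plant import *
def cam(n,st=None):
    c=camera_info(n); K=np.array(c['camera_matrix'])
    if n=='wrist':
        T=np.array(c['tool_from_camera']); Rt=R.from_quat(st['tcp_rot']).as_matrix()
        return K,Rt@T[:3,:3],Rt@T[:3,3]+np.array(st['tool_pos'])
    return K,R.from_quat(c['rotation']).as_matrix(),np.array(c['xyz'])
def proj(C,P):
    K,Rm,t=C; p=(np.atleast_2d(P)-t)@Rm; p=p*[1,-1,-1]; q=p@K.T; return q[:,:2]/q[:,2:]
def ray(C,uv,z):
    K,Rm,t=C; d=np.linalg.inv(K)@[uv[0],uv[1],1]; d=Rm@(d*[1,-1,-1]); return t+d*(z-t[2])/d[2]
def wheel(c,th,r,z=0.231): return np.c_[c[0]+r*np.cos(th),c[1]+r*np.sin(th),np.full(np.shape(th),z)]
E
python3 - <<'E'
from h import *
im=cv2.imread('pics/top0.png'); C=cam('top')
for uv in [(343,195),(252,206),(429,191),(230,209),(450,194)]: print(uv,ray(C,uv,.231),ray(C,uv,.08))
cv2.imwrite('pics/top0z.png',cv2.resize(im[125:265,200:480],None,fx=2.8,fy=2.8,interpolation=cv2.INTER_CUBIC))
E
```

```text
(343, 195) [ 0.53203537 -0.01078957  0.231     ] [ 0.5430346  -0.01747107  0.08      ]
(252, 206) [0.51197839 0.15680206 0.231     ] [0.51893138 0.18392996 0.08      ]
(429, 191) [ 0.53917197 -0.16887763  0.231     ] [ 0.55161091 -0.20745131  0.08      ]
(230, 209) [0.50649932 0.19733108 0.231     ] [0.51234698 0.23263517 0.08      ]
(450, 194) [ 0.53358352 -0.20729289  0.231     ] [ 0.54489506 -0.25361634  0.08      ]
```

View pics/top0z.png

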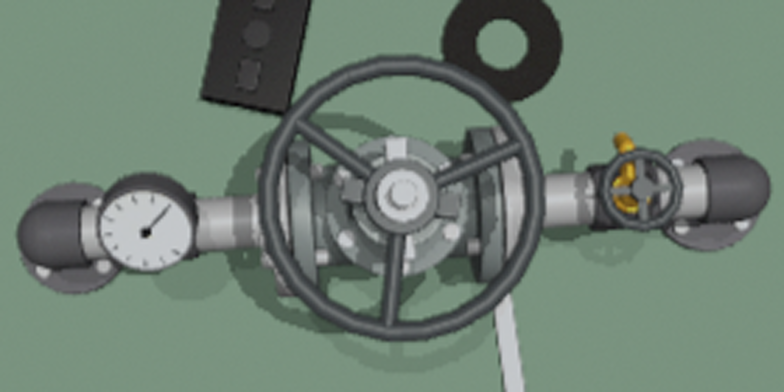

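```bash
python3 - <<'E'
from h import *
from scipy.optimize import least_squares
C=cam('top')
z=lambda u,v:ray(C,(200+(u+.5)/2.8-.5,125+(v+.5)/2.8-.5),.231)[:2]
P=np.array([z(*p) for p in [(265,200),(536,195),(400,64),(400,332),(305,103),(497,103),(305,294),(497,294)]])
f=least_squares(lambda q:np.hypot(*(P-q[:2]).T)-q[2],[.53,-.01,.088]);print(f.x,f.fun)
c=f.x[:2]
for p in [(302,124),(518,150),(391,318)]:
    d=z(*p)-c; print(np.degrees(np.arctan2(d[1],d[0])),np.hypot(*d))
# bar end at z .206+
for p in [(397,148),(352,190),(441,205),(405,268)]:
    d=ray(C,(200+p[0]/2.8,125+p[1]/2.8),.21)[:2]-c; print('bar/lug',np.degrees(np.arctan2(d[1],d[0])),np.hypot(*d))
s=read_state(); Rt=R.from_quat(s['tcp_rot']).as_matrix(); print(Rt, s['tool_pos'])
import math
a=np.linspace(0,2*np.pi,60)
im=cv2.imread('pics/top0.png'); 
im=cv2.resize(im[125:265,200:480],None,fx=2.8,fy=2.8,interpolation=cv2.INTER_CUBIC)
for q in proj(C,wheel(c,a,.088)): cv2.circle(im,tuple(int(v) for v in (q-[200,125]+.5)*2.8-.5),1,(0,0,255),-1)
cv2.imwrite('pics/fit.png',im)
S=cam('side'); im=capture('side')[:,:,::-1].copy()
for q in proj(S,wheel(c,a,.088)): cv2.circle(im,tuple(int(v) for v in q),1,(0,0,255),-1)
for q in proj(S,wheel(c,np.radians([48,-73,168]),.06)): cv2.circle(im,tuple(int(v) for v in q),1,(0,255,0),-1)
cv2.imwrite('pics/fits.png',cv2.resize(im[130:330,200:480],None,fx=2.8,fy=2.8))
E
```

```text
[ 0.53170507 -0.01034685  0.08890073] [ 3.28016534e-04  4.15092089e-06 -4.26795514e-04 -7.49987824e-04
 -1.09161910e-04  3.10130239e-04  3.08853517e-04  3.34794037e-04]
53.13450346307403 0.08113227294865953
-68.05450571189391 0.08339918490774374
175.2391816940795 0.07930070117835514
bar/lug 1.3465725804921254 0.03447033355899741
bar/lug 79.20085336766522 0.031899024952832644
bar/lug -98.45399227187642 0.029076274309563818
bar/lug -174.7588143843172 0.04695924468996738
[[-3.37206810e-04  3.37056949e-01  9.41484200e-01]
 [-1.12615182e-03  9.41483529e-01 -3.37057111e-01]
 [-9.99999309e-01 -1.17391210e-03  6.21026403e-05]] [0.22739224 0.6351343  0.230677  ]
```

View pics/fit.png

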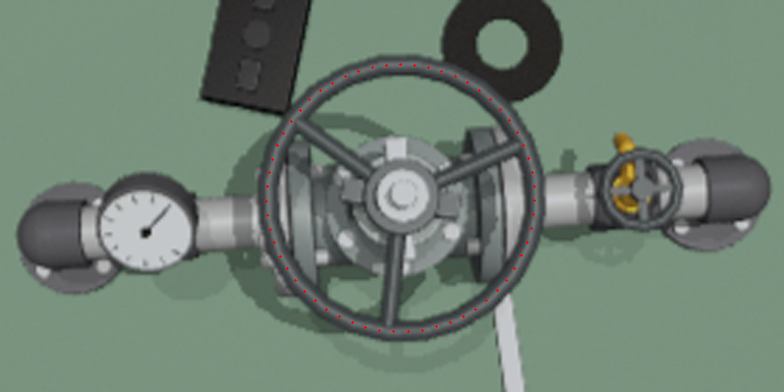

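View pics/fits.png

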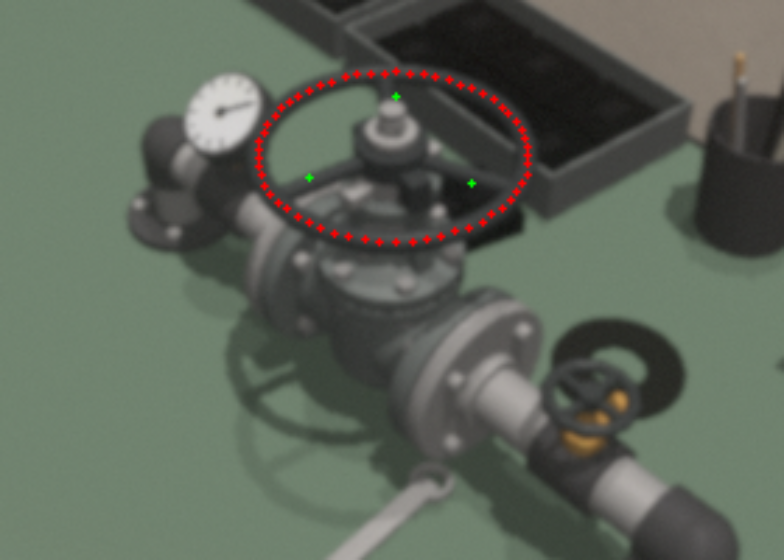

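```bash
cat >> h.py <<'E'
c0=np.array([0.5317,-0.0103])
def pose(s=None):
    s=s or read_state(); return np.array(s['tool_pos']),R.from_quat(s['tcp_rot'])
def polar(s):
    p,r=pose(s); d=p[:2]-c0; z=r.as_matrix()[:,2]; x=r.as_matrix()[:,0]
    return dict(t=round(s['clock'],2),al=round(np.degrees(np.arctan2(d[1],d[0])),1),r=round(np.hypot(*d)*1e3,1),z=round(p[2]*1e3,1),phi=round(np.degrees(np.arctan2(z[1],z[0])),1),tilt=x[:2].round(4).tolist(),q=np.round(s['joints'],2).tolist(),F=np.round(s['contact_force'],1).tolist(),
      Ft=round(float(-s['contact_force'][0]*np.sin(np.arctan2(d[1],d[0]))+s['contact_force'][1]*np.cos(np.arctan2(d[1],d[0]))),1),gap=round(s['finger_gap'],3))
def rows(targets,start=None,op=0):
    """targets: list of (xyz, phi_deg); start = (p, phi) commanded or None=measured"""
    if start is None:
        s=read_state(); p,r=pose(s)
    else: p,r=np.array(start[0]),des(start[1])
    out=[]
    for xyz,phi in targets:
        rt=des(phi); sh=r.as_matrix().T@(np.array(xyz)-p)*100
        rv=np.degrees((r.inv()*rt).as_rotvec())
        sh=sh.round(2); rv=rv.round(1); out.append([op,sh.tolist(),rv.tolist()])
        p=p+r.as_matrix()@sh/100; r=r*R.from_rotvec(np.radians(rv))
    for i in range(0,len(out),5): print(str(out[i:i+5]).replace(' ','').replace('-0.0,','0,'))
def des(phi):
    a=np.radians(phi); z=np.array([np.cos(a),np.sin(a),0]); x=np.array([0,0,-1.]); return R.from_matrix(np.c_[x,np.cross(z,x),z])
def P(al,r,z): a=np.radians(al); return [c0[0]+r*np.cos(a),c0[1]+r*np.sin(a),z]
E
python3 - <<'E'
from h import *
p,_=pose(); e=np.array(P(23,.061,.30)); 
T=[((p[0],p[1],.27),-19.7),((p[0],p[1],.30),-19.7)]
b=np.array([p[0],p[1],.30])
for i in range(1,16): T.append((b+(e-b)*i/15,-19.7-137.3*i/15))
rows(T)
E
```

```text
[[0,[-3.92,0,0.0],[0,0.0,0.1]],[0,[-3.0,0,0.0],[0,0.0,-0.0]],[0,[0,-3.09,3.66],[9.2,0.0,-0.0]],[0,[-0.01,-2.47,4.11],[9.1,0,-0.0]],[0,[0.0,-1.79,4.44],[9.2,0,-0.0]]]
[[0,[0.0,-1.05,4.67],[9.1,0,-0.0]],[0,[0,-0.3,4.79],[9.2,0,-0.0]],[0,[0,0.47,4.76],[9.1,0,-0.0]],[0,[-0.01,1.21,4.64],[9.2,0,-0.0]],[0,[0.0,1.94,4.38],[9.1,0,-0.0]]]
[[0,[0,2.61,4.01],[9.2,0,-0.0]],[0,[0,3.22,3.55],[9.1,0,-0.0]],[0,[-0.01,3.74,2.99],[9.2,0,0.0]],[0,[0.0,4.17,2.36],[9.1,0,0.0]],[0,[0,4.49,1.67],[9.2,0,0.0]]]
[[0,[0,4.7,0.93],[9.1,0,0.0]],[0,[0,4.79,0.18],[9.2,0,0.0]]]
```

jog_arm --increments '[[0,[-3.9,0,0],[0,0,0]],[0,[-3.0,0,0],[0,0,0]],[0,[0,-3.1,3.65],[9.2,0,0]],[0,[0,-2.45,4.1],[9.1,0,0]],[0,[0,-1.8,4.45],[9.2,0,0]]]'

```text
clock: 0.78
tool_pos: [0.3001, 0.5096, 0.3001]
tcp_rot: [0.285, 0.647, -0.285, 0.647]
contact_force: [0.3, 0.5, -0.8]
finger_gap: 0.0003
```

jog_arm --increments '[[0,[0,-1.05,4.65],[9.1,0,0]],[0,[0,-0.3,4.8],[9.2,0,0]],[0,[0,0.45,4.75],[9.1,0,0]],[0,[0,1.2,4.65],[9.2,0,0]],[0,[0,1.95,4.4],[9.1,0,0]]]'

```text
clock: 1.4
tool_pos: [0.4198, 0.3021, 0.3003]
tcp_rot: [-0.514, -0.486, 0.514, -0.486]
contact_force: [0.4, 1.1, -0.2]
finger_gap: -0.0003
```

jog_arm --increments '[[0,[0,2.6,4.0],[9.2,0,0]],[0,[0,3.2,3.55],[9.1,0,0]],[0,[0,3.75,3.0],[9.2,0,0]],[0,[0,4.15,2.35],[9.1,0,0]],[0,[0,4.5,1.65],[9.2,0,0]]]'

```text
clock: 2.02
tool_pos: [0.5398, 0.0954, 0.3004]
tcp_rot: [0.662, 0.248, -0.662, 0.248]
contact_force: [1.2, 1.2, 0.3]
finger_gap: -0.0002
```

jog_arm --increments '[[0,[0,4.7,0.95],[9.1,0,0]],[0,[0,4.8,0.2],[9.2,0,0]],[0,[0,0,0],[0,0,0]]]'

```text
clock: 2.4
tool_pos: [0.5879, 0.0098, 0.3002]
tcp_rot: [-0.693, -0.138, 0.694, -0.139]
contact_force: [-0.3, 0.7, -0.1]
finger_gap: -0.0
```

```bash
python3 - <<'E'
from h import *
s=read_state(); print(polar(s))
im=capture('wrist')[:,:,::-1].copy(); cv2.imwrite('pics/w1.png',im)
C=cam('wrist',s)
for q in proj(C,wheel(c0,np.linspace(0,6.28,90),.088)): cv2.circle(im,tuple(int(v) for v in q),1,(0,0,255),-1)
for q in proj(C,np.vstack([wheel(c0,np.radians([53.4,-66.6,173.4]),r) for r in (.06,.045,.075)])): cv2.circle(im,tuple(int(v) for v in q),1,(0,255,0),-1)
cv2.imwrite('pics/w1f.png',im)
E
```

```text
{'t': 2.4, 'al': np.float64(19.7), 'r': np.float64(59.7), 'z': np.float64(300.2), 'phi': np.float64(-157.4), 'tilt': [0.0001, -0.002], 'q': [-0.75, 0.28, 0.77, 1.76, -0.21, 1.19, -1.09], 'F': [-0.3, 0.7, -0.1], 'Ft': 0.8, 'gap': -0.0}
```

View pics/w1f.png

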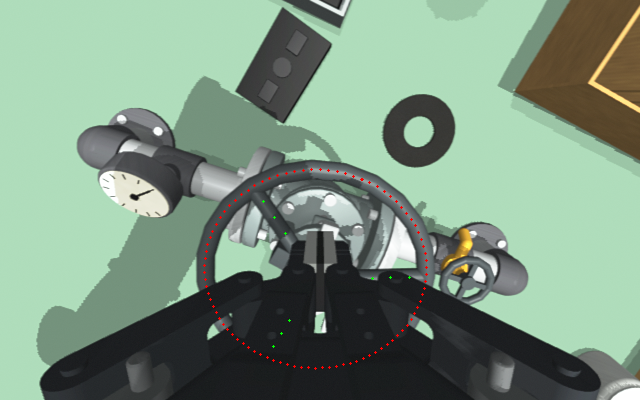

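```bash
python3 - <<'E'
from h import *
rows([(P(20,.061,.255),-158),(P(20,.061,.212),-158)])
E
```

```text
[[0,[4.5,0.19,-0.11],[0.8,0.1,-0.0]],[0,[4.3,0.0,0.01],[0.0,0,-0.0]]]
```

jog_arm --increments '[[0,[4.5,0.2,-0.1],[0,0,0]],[0,[4.3,0,0],[0,0,0]],[0,[0,0,0],[0,0,0]]]'

```text
clock: 2.82
tool_pos: [0.5869, 0.0132, 0.2101]
tcp_rot: [-0.691, -0.142, 0.695, -0.142]
contact_force: [0.9, -0.3, 1.0]
finger_gap: -0.0001
```

```bash
python3 - <<'E'
from h import *
s=read_state(); print(polar(s))
im=capture('side')[130:330,200:480,::-1]; cv2.imwrite('pics/s2.png',cv2.resize(im,None,fx=2.8,fy=2.8))
E
```

```text
{'t': 2.83, 'al': np.float64(23.1), 'r': np.float64(60.0), 'z': np.float64(210.1), 'phi': np.float64(-156.9), 'tilt': [-0.005, -0.0008], 'q': [-0.7, 0.37, 0.73, 1.86, -0.29, 1.02, -1.02], 'F': [0.9, -0.3, 1.0], 'Ft': -0.7, 'gap': -0.0}
```

View pics/s2.png

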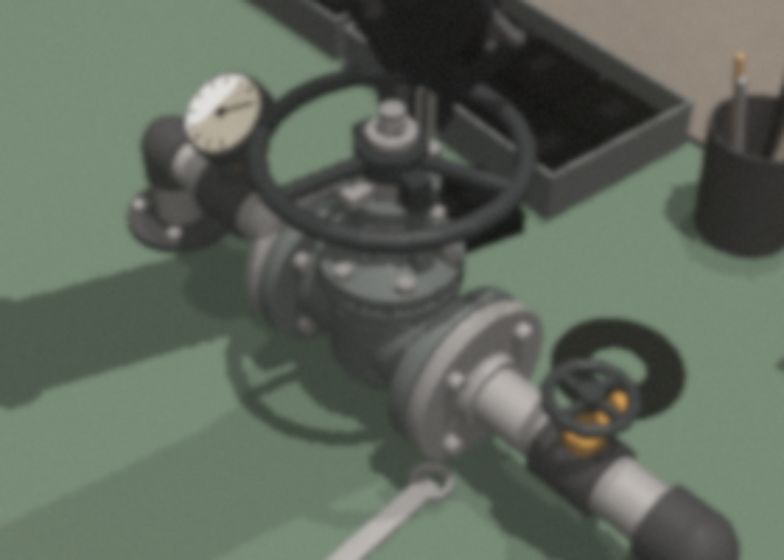

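jog_arm --increments '[[0,[0,-0.65,0.0],[-6,0,0]],[0,[0,-0.65,0.03],[-6,0,0]],[0,[0,-0.65,0.03],[-6,0,0]],[0,[0,-0.65,0.03],[-6,0,0]],[0,[0,-0.65,0.03],[-6,0,0]]]'

```text
clock: 3.5
tool_pos: [0.5705, 0.0384, 0.2149]
tcp_rot: [0.633, 0.317, -0.631, 0.317]
contact_force: [1.1, -0.1, -1.2]
finger_gap: -0.0003
```

```bash
python3 - <<'E'
from h import *
s=read_state(); print(polar(s))
im=capture('top')[125:265,200:480,::-1]; cv2.imwrite('pics/t3.png',cv2.resize(im,None,fx=2.8,fy=2.8))
E
```

```text
{'t': 3.5, 'al': np.float64(51.5), 'r': np.float64(62.2), 'z': np.float64(214.9), 'phi': np.float64(-126.7), 'tilt': [0.0032, 0.0009], 'q': [-0.68, 0.31, 0.61, 1.89, -0.21, 1.0, -0.61], 'F': [1.1, -0.1, -1.2], 'Ft': -1.0, 'gap': -0.0}
```

View pics/t3.png

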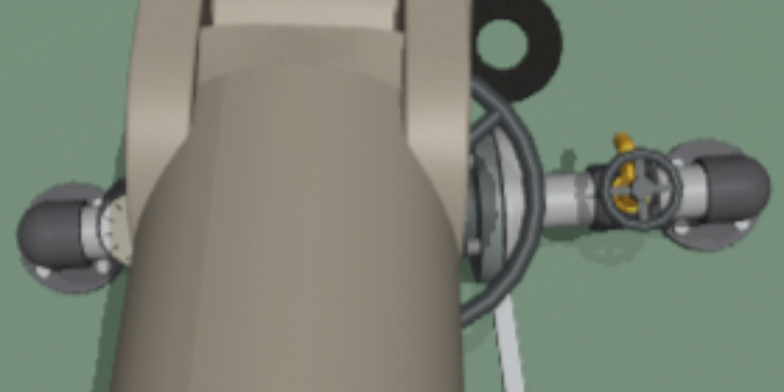

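jog_arm --increments '[[0,[0.1,-0.65,0.05],[-6,0,0]],[0,[0.1,-0.65,0.05],[-6,0,0]],[0,[0,-0.65,0.05],[-6,0,0]],[0,[0,-0.65,0.05],[-6,0,0]],[0,[0,-0.65,0.05],[-6,0,0]]]'

```text
clock: 4.18
tool_pos: [0.5402, 0.0496, 0.2124]
tcp_rot: [0.53, 0.469, -0.528, 0.47]
contact_force: [1.1, 0.2, 0.3]
finger_gap: -0.0001
```

```bash
cat > w.py <<'E'
import sys
from h import *
s=read_state(); print(polar(s)); n=sys.argv[1]
im=capture('wrist')[:,:,::-1].copy()
j=np.hstack([im[100:400,100:540],cv2.resize(capture('side')[150:280,250:400,::-1],(346,300))])
cv2.imwrite(f'pics/{n}.png',j)
E
python3 w.py w4
```

```text
{'t': 4.17, 'al': np.float64(81.9), 'r': np.float64(60.5), 'z': np.float64(212.4), 'phi': np.float64(-96.9), 'tilt': [0.0028, 0.0009], 'q': [-0.64, 0.25, 0.51, 1.95, -0.14, 0.98, -0.18], 'F': [1.1, 0.2, 0.3], 'Ft': -1.1, 'gap': -0.0}
```

View pics/w4.png

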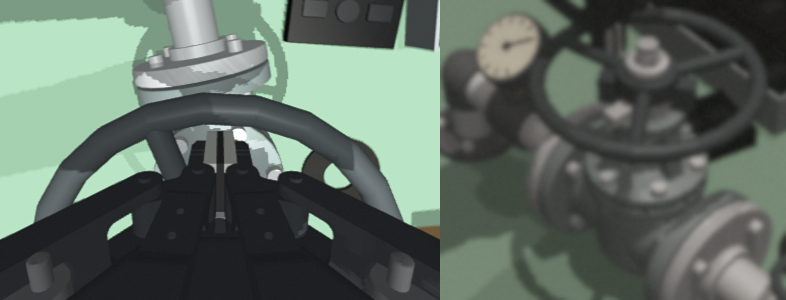

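jog_arm --increments '[[0,[0,-0.65,0.03],[-6,0,0]],[0,[0,-0.65,0.03],[-6,0,0]],[0,[0,-0.65,0.03],[-6,0,0]]]'

```text
clock: 4.65
tool_pos: [0.5207, 0.0485, 0.2116]
tcp_rot: [0.45, 0.545, -0.449, 0.546]
contact_force: [-0.2, -0.3, 1.0]
finger_gap: 0.0001
```

```bash
python3 -c "
from h import *
print(polar(read_state()))"
```

```text
{'t': 4.65, 'al': np.float64(100.6), 'r': np.float64(59.9), 'z': np.float64(211.6), 'phi': np.float64(-79.0), 'tilt': [0.0019, 0.0004], 'q': [-0.61, 0.21, 0.46, 1.99, -0.11, 0.97, 0.09], 'F': [-0.2, -0.3, 1.0], 'Ft': 0.3, 'gap': 0.0}
```

jog_arm --increments '[[0,[0,-0.65,0.03],[-6,0,0]],[0,[0,-0.65,0.03],[-6,0,0]]]'

```text
clock: 4.9
tool_pos: [0.509, 0.0452, 0.2119]
tcp_rot: [0.391, 0.589, -0.389, 0.591]
contact_force: [7.3, 3.7, -2.5]
finger_gap: 0.0002
```

```bash
python3 -c "
from h import *
print(polar(read_state()))"
```

```text
{'t': 4.9, 'al': np.float64(112.2), 'r': np.float64(60.0), 'z': np.float64(211.9), 'phi': np.float64(-67.0), 'tilt': [0.0037, 0.001], 'q': [-0.59, 0.18, 0.43, 2.01, -0.09, 0.96, 0.28], 'F': [7.3, 3.7, -2.5], 'Ft': -8.1, 'gap': 0.0}
```

jog_arm --increments '[[0,[0,-0.85,0.04],[-8,0,0]],[0,[0,-0.85,0.04],[-8,0,0]],[0,[0,-0.85,0.05],[-8,0,0]],[0,[0,-0.85,0.05],[-8,0,0]],[0,[0,-0.85,0.05],[-8,0,0]]]'

```text
clock: 5.52
tool_pos: [0.4784, 0.0178, 0.2119]
tcp_rot: [0.165, 0.686, -0.164, 0.689]
contact_force: [6.2, 7.7, -2.4]
finger_gap: 0.0001
```

```bash
python3 w.py w5
```

```text
{'t': 5.53, 'al': np.float64(152.3), 'r': np.float64(60.3), 'z': np.float64(211.9), 'phi': np.float64(-26.9), 'tilt': [0.0042, 0.0016], 'q': [-0.51, 0.12, 0.36, 2.07, -0.05, 0.95, 0.99], 'F': [6.2, 7.7, -2.4], 'Ft': -9.7, 'gap': 0.0}
```

View pics/w5.png

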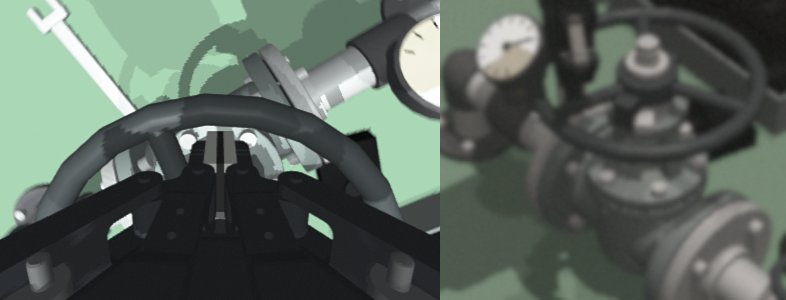

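jog_arm --increments '[[0,[0,-0.85,0.05],[-8,0,0]],[0,[0,-0.85,0.05],[-8,0,0]],[0,[0,-0.85,0.05],[-8,0,0]],[0,[0,-0.85,0.05],[-8,0,0]],[0,[0,-0.85,0.05],[-8,0,0]]]'

```text
clock: 6.25
tool_pos: [0.4719, -0.0234, 0.2115]
tcp_rot: [-0.08, 0.702, 0.081, 0.703]
contact_force: [1.3, 11.2, 0.4]
finger_gap: 0.0
```

```bash
python3 -c "
from h import *
print(polar(read_state()))"
```

```text
{'t': 6.25, 'al': np.float64(-167.6), 'r': np.float64(61.2), 'z': np.float64(211.5), 'phi': np.float64(13.1), 'tilt': [0.0018, 0.0017], 'q': [-0.4, 0.11, 0.34, 2.08, -0.05, 0.95, 1.76], 'F': [1.3, 11.2, 0.4], 'Ft': -10.7, 'gap': 0.0}
```

jog_arm --increments '[[0,[0,-0.85,0.06],[-8,0,0]],[0,[0,-0.85,0.06],[-8,0,0]],[0,[0,-0.85,0.06],[-8,0,0]],[0,[0,-0.85,0.06],[-8,0,0]],[0,[0,-0.85,0.06],[-8,0,0]]]'

```text
clock: 6.88
tool_pos: [0.4938, -0.0589, 0.2111]
tcp_rot: [-0.315, 0.633, 0.316, 0.633]
contact_force: [-6.8, 7.5, 3.4]
finger_gap: -0.0001
```

```bash
python3 w.py w6
```

```text
{'t': 6.88, 'al': np.float64(-128.0), 'r': np.float64(61.6), 'z': np.float64(211.1), 'phi': np.float64(53.1), 'tilt': [-0.0006, 0.0012], 'q': [-0.29, 0.16, 0.31, 2.03, -0.06, 0.96, 2.55], 'F': [-6.8, 7.5, 3.4], 'Ft': -10.0, 'gap': -0.0}
```

View pics/w6.png

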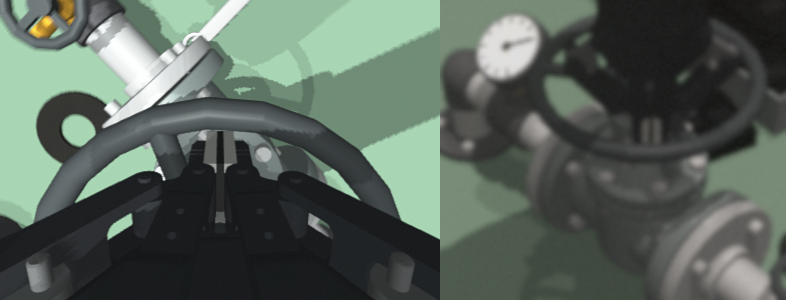

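```bash
python3 - <<'E'
from h import *
T=[(P(-131,.061,.211),53),(P(-131,.061,.256),53),(P(-131,.061,.30),53)]
a=np.array(P(-131,.061,.30)); e=np.array(P(-20,.061,.30))
for i in range(1,26): T.append((a+(e-a)*i/25,53-251*i/25))
rows(T)
E
```

```text
[[0,[0.01,0.41,0.12],[-0.1,0.0,0.0]],[0,[-4.5,0.0,-0.0],[0.0,0.0,0.0]],[0,[-4.4,0.0,0.0],[0.0,0.0,0.0]],[0,[0,-0.25,0.31],[10.1,0.0,0.0]],[0,[0,-0.19,0.36],[10.0,0.0,0.0]]]
[[0,[0,-0.13,0.38],[10.1,0.0,-0.0]],[0,[0,-0.06,0.4],[10.0,0.0,-0.0]],[0,[0,0.02,0.4],[10.0,0.0,-0.0]],[0,[0,0.08,0.39],[10.1,0.0,-0.0]],[0,[0,0.15,0.38],[10.0,0.0,-0.0]]]
[[0,[0,0.21,0.34],[10.1,0.0,-0.0]],[0,[0,0.27,0.3],[10.0,0.0,-0.0]],[0,[0,0.31,0.25],[10.0,0.0,-0.0]],[0,[0,0.36,0.19],[10.1,0.0,-0.0]],[0,[0,0.38,0.12],[10.0,0,-0.0]]]
[[0,[0,0.4,0.06],[10.1,0,-0.0]],[0,[0,0.4,-0.01],[10.0,0,-0.0]],[0,[0,0.39,-0.09],[10.0,0,-0.0]],[0,[0,0.37,-0.15],[10.1,0,-0.0]],[0,[0,0.35,-0.22],[10.0,0,-0.0]]]
[[0,[0,0.29,-0.26],[10.1,0,-0.0]],[0,[0,0.25,-0.32],[10.0,0,-0.0]],[0,[0,0.19,-0.36],[10.0,0,-0.0]],[0,[0,0.12,-0.38],[10.1,0,0.0]],[0,[0,0.05,-0.4],[10.0,0,0.0]]]
[[0,[0,-0.01,-0.4],[10.1,0,0.0]],[0,[0,-0.09,-0.39],[10.0,0,0.0]],[0,[0,-0.16,-0.37],[10.0,0,0.0]]]
```

jog_arm --increments '[[0,[0,0.5,0.1],[0,0,0]],[0,[-4.5,0,0],[0,0,0]],[0,[-4.5,0,0],[0,0,0]],[0,[0,0,0],[10,0,0]],[0,[0,0,0],[10,0,0]]]'

```text
clock: 7.6
tool_pos: [0.4904, -0.0556, 0.3013]
tcp_rot: [-0.198, 0.678, 0.197, 0.68]
contact_force: [0.0, 0.1, -0.0]
finger_gap: -0.0002
```

jog_arm --increments '[[0,[0,0,0],[10,0,0]],[0,[0,0,0],[10,0,0]],[0,[0,0,0],[10,0,0]],[0,[0,0,0],[10,0,0]],[0,[0,0,0],[10,0,0]]]'

```text
clock: 8.22
tool_pos: [0.4901, -0.0556, 0.3007]
tcp_rot: [0.108, 0.699, -0.108, 0.699]
contact_force: [0.1, 0.4, 0.2]
finger_gap: 0.0004
```

jog_arm --increments '[[0,[0,0,0],[10,0,0]],[0,[0,0,0],[10,0,0]],[0,[0,0,0],[10,0,0]],[0,[0,0,0],[10,0,0]],[0,[0,0,0],[10,0,0]]]'

```text
clock: 8.85
tool_pos: [0.4902, -0.0556, 0.3007]
tcp_rot: [0.393, 0.588, -0.393, 0.588]
contact_force: [0.2, -0.2, -0.0]
finger_gap: -0.0001
```

jog_arm --increments '[[0,[0,0,0],[10,0,0]],[0,[0,0,0],[10,0,0]],[0,[0,0,0],[10,0,0]],[0,[0,0,0],[10,0,0]],[0,[0,0,0],[10,0,0]]]'

```text
clock: 9.48
tool_pos: [0.4902, -0.0556, 0.3007]
tcp_rot: [0.605, 0.366, -0.605, 0.367]
contact_force: [-0.2, 0.1, 0.1]
finger_gap: -0.0
```

```bash
python3 - <<'E'
from h import *
s=read_state();p=polar(s); print(p)
a=s['tool_pos']; e=np.array(P(-20,.061,.30)); n=8
rows([(a+(e-a)*i/n,p['phi']-(p['phi']+198)*i/n) for i in range(1,n+1)])
E
python3 w.py w7
```

```text
{'t': 9.47, 'al': np.float64(-132.5), 'r': np.float64(61.5), 'z': np.float64(300.7), 'phi': np.float64(-117.6), 'tilt': [0.0006, -0.0], 'q': [-0.42, 0.05, 0.42, 1.94, -0.02, 1.16, -0.47], 'F': [-0.2, 0.1, 0.1], 'Ft': -0.2, 'gap': -0.0}
[[0,[0.01,0.95,-0.84],[10.1,0,-0.0]],[0,[0.01,0.79,-1.0],[10.0,0,-0.0]],[0,[0.01,0.61,-1.12],[10.1,0,-0.0]],[0,[0.01,0.4,-1.21],[10.0,0,-0.0]],[0,[0.0,0.19,-1.26],[10.1,0,-0.0]]]
[[0,[0.01,-0.04,-1.27],[10.0,0,-0.0]],[0,[0.01,-0.26,-1.25],[10.1,0,-0.0]],[0,[0.01,-0.48,-1.18],[10.0,0,0.0]]]
{'t': 9.47, 'al': np.float64(-132.5), 'r': np.float64(61.5), 'z': np.float64(300.7), 'phi': np.float64(-117.6), 'tilt': [0.0006, -0.0], 'q': [-0.42, 0.05, 0.42, 1.94, -0.02, 1.16, -0.47], 'F': [-0.2, 0.1, 0.1], 'Ft': -0.2, 'gap': -0.0}
```

View pics/w7.png

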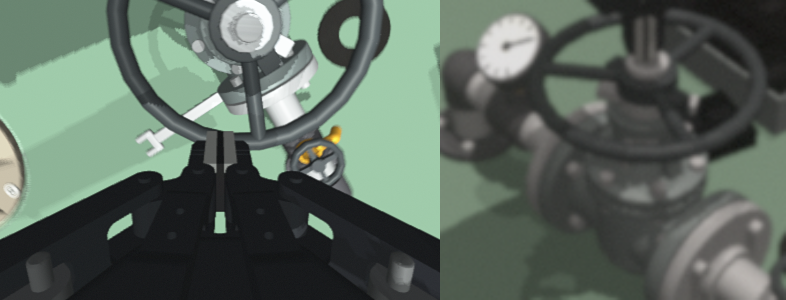

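```bash
python3 - <<'E'
from h import *
s=read_state(); im=capture('wrist')[:,:,::-1].copy(); C=cam('wrist',s)
cv2.imwrite('pics/w8raw.png',im)
for q in proj(C,wheel(c0,np.linspace(0,6.28,60),.088)): cv2.circle(im,tuple(int(v) for v in q),1,(0,0,255),-1)
for th in range(0,360,30):
    q=proj(C,wheel(c0,np.radians([th]),.1))[0]; cv2.putText(im,str(th),tuple(int(v) for v in q),0,.35,(255,0,0),1)
cv2.imwrite('pics/w8.png',cv2.resize(im[0:260,170:490],None,fx=2.3,fy=2.3))
for n,uv in dict(hub=(0,0)).items(): pass
E
```

```text
(no output)
```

View pics/w8.png

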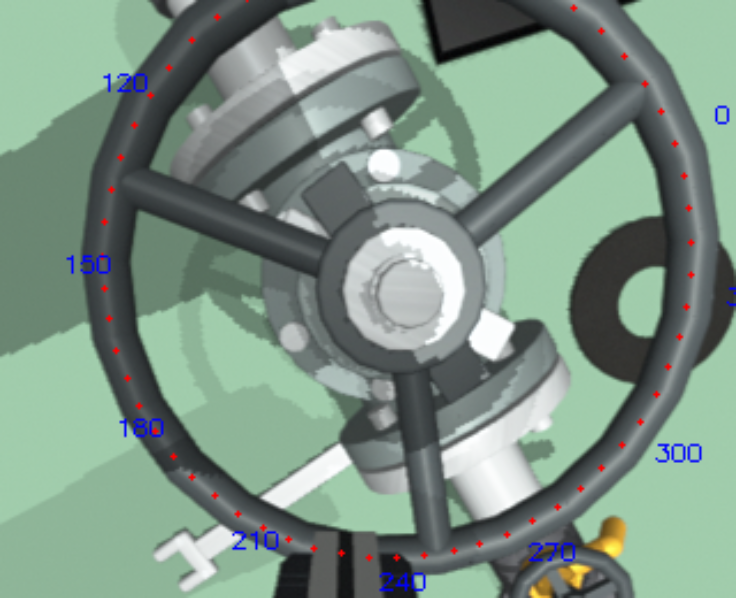

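```bash
python3 - <<'E'
from h import *
s=read_state(); C=cam('wrist',s)
g=lambda p,z:ray(C,(170+p[0]/2.3,p[1]/2.3),z)[:2]
rim=np.array([g(p,.231) for p in [(435,540),(640,93),(122,186),(105,300),(690,280),(215,500),(590,470)]])
from scipy.optimize import least_squares
f=least_squares(lambda q:np.hypot(*(rim-q[:2]).T)-q[2],[.53,-.01,.088]);print(f.x,f.fun.round(4)); c=f.x[:2]
for n,p,z in [('sp',(428,480),.231),('sp',(600,120),.231),('sp',(170,200),.231),('bar',(492,336),.2115),('lug',(460,367),.2115),('lug',(335,195),.2115)]:
    d=g(p,z)-c; print(n,np.degrees(np.arctan2(d[1],d[0]))%360,np.hypot(*d))
E
```

```text
[ 0.53114052 -0.00907639  0.08644827] [-0.003  -0.0007 -0.002   0.0011  0.0021  0.0026 -0.0001]
sp 254.12536263145614 0.062280455317644756
sp 11.76630424212865 0.07324524147854611
sp 132.66750996058744 0.07032354033310362
bar 306.86397110461684 0.03815305109806482
lug 284.41619076680615 0.03630945330636191
lug 96.396329388484 0.03298849258311945
```

jog_arm --increments '[[0,[0,0.95,-0.85],[10,0,0]],[0,[0,0.8,-1.0],[10,0,0]],[0,[0,0.6,-1.1],[10,0,0]],[0,[0,0.4,-1.2],[10,0,0]],[0,[0,0.2,-1.25],[10,0,0]]]'

```text
clock: 10.25
tool_pos: [0.552, -0.0398, 0.3004]
tcp_rot: [0.703, 0.079, -0.703, 0.079]
contact_force: [0.4, -0.1, 0.2]
finger_gap: 0.0002
```

jog_arm --increments '[[0,[0,0,-1.25],[10,0,0]],[0,[0,-0.25,-1.25],[10,0,0]],[0,[0,-0.5,-1.2],[10,0,0]],[0,[0,0,0],[0,0,0]]]'

```text
clock: 10.75
tool_pos: [0.589, -0.0301, 0.3001]
tcp_rot: [-0.699, 0.103, 0.7, 0.103]
contact_force: [-0.8, 0.7, 0.5]
finger_gap: -0.0001
```

```bash
python3 - <<'E'
from h import *
s=read_state();p=polar(s); print(p)
rows([(P(-20,.061,.255),-199),(P(-20,.061,.212),-199)])
E
```

```text
{'t': 10.75, 'al': np.float64(-19.0), 'r': np.float64(60.7), 'z': np.float64(300.1), 'phi': np.float64(163.2), 'tilt': [-0.0003, -0.0006], 'q': [-0.51, 0.25, 0.55, 1.74, -0.14, 1.18, -1.78], 'F': [-0.8, 0.7, 0.5], 'Ft': 0.4, 'gap': -0.0}
[[0,[4.51,0.1,-0.03],[2.2,0.0,-0.0]],[0,[4.3,0,-0.0],[0.0,0.0,-0.0]]]
```

Aligned; descend, then push.

jog_arm --increments '[[0,[4.5,0.1,0],[2,0,0]],[0,[4.4,0,0],[0,0,0]],[0,[0,0,0],[0,0,0]]]'

```text
clock: 11.12
tool_pos: [0.5863, -0.0316, 0.2092]
tcp_rot: [-0.696, 0.116, 0.699, 0.114]
contact_force: [0.4, 0.1, 0.3]
finger_gap: 0.0002
```

```bash
python3 w.py w9
```

```text
{'t': 11.12, 'al': np.float64(-21.3), 'r': np.float64(58.6), 'z': np.float64(209.2), 'phi': np.float64(161.3), 'tilt': [-0.005, -0.0008], 'q': [-0.48, 0.34, 0.53, 1.85, -0.2, 1.01, -1.76], 'F': [0.4, 0.1, 0.3], 'Ft': 0.2, 'gap': 0.0}
```

View pics/w9.png

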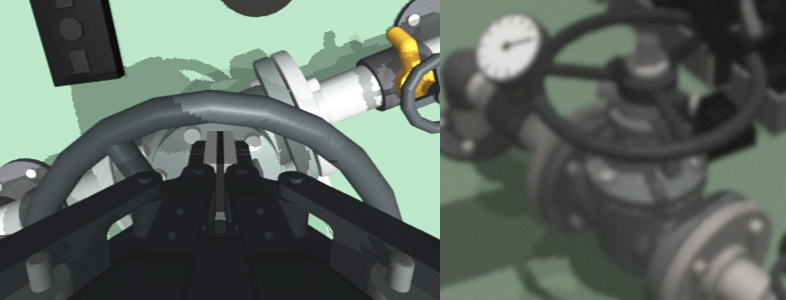

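jog_arm --increments '[[0,[-0.1,-0.85,-0.05],[-8,0,0]],[0,[0,-0.85,0.0],[-8,0,0]],[0,[0,-0.85,0.04],[-8,0,0]],[0,[0,-0.85,0.04],[-8,0,0]],[0,[0,-0.85,0.05],[-8,0,0]]]'

```text
clock: 11.85
tool_pos: [0.5918, 0.0086, 0.2153]
tcp_rot: [0.697, 0.13, -0.693, 0.131]
contact_force: [7.3, -5.9, -2.6]
finger_gap: -0.0001
```

```bash
python3 -c "
from h import *
print(polar(read_state()))"
```

```text
{'t': 11.85, 'al': np.float64(17.4), 'r': np.float64(63.0), 'z': np.float64(215.3), 'phi': np.float64(-158.7), 'tilt': [0.0055, -0.001], 'q': [-0.43, 0.32, 0.38, 1.84, -0.13, 1.01, -1.2], 'F': [7.3, -5.9, -2.6], 'Ft': -7.8, 'gap': -0.0}
```

jog_arm --increments '[[0,[0.2,-0.85,0.1],[-8,0,0]],[0,[0.1,-0.85,0.1],[-8,0,0]],[0,[0,-0.85,0.06],[-8,0,0]],[0,[0,-0.85,0.06],[-8,0,0]],[0,[0,-0.85,0.06],[-8,0,0]]]'

```text
clock: 12.48
tool_pos: [0.5651, 0.0418, 0.2134]
tcp_rot: [0.611, 0.36, -0.605, 0.362]
contact_force: [11.4, 3.5, 5.0]
finger_gap: -0.0002
```

```bash
python3 -c "
from h import *
print(polar(read_state()))"
```

```text
{'t': 12.47, 'al': np.float64(57.3), 'r': np.float64(61.9), 'z': np.float64(213.4), 'phi': np.float64(-118.6), 'tilt': [0.0092, 0.0016], 'q': [-0.38, 0.26, 0.23, 1.89, -0.07, 0.99, -0.62], 'F': [11.4, 3.5, 5.0], 'Ft': -7.7, 'gap': -0.0}
```

jog_arm --increments '[[0,[0,-0.85,0.06],[-8,0,0]],[0,[0,-0.85,0.06],[-8,0,0]],[0,[0,-0.85,0.06],[-8,0,0]],[0,[0,-0.85,0.06],[-8,0,0]],[0,[0,-0.85,0.06],[-8,0,0]]]'

```text
clock: 13.1
tool_pos: [0.5231, 0.0492, 0.2131]
tcp_rot: [0.45, 0.546, -0.445, 0.549]
contact_force: [6.9, 9.2, 5.5]
finger_gap: 0.0001
```

```bash
python3 -c "
from h import *
print(polar(read_state()))"
```

```text
{'t': 13.1, 'al': np.float64(98.2), 'r': np.float64(60.2), 'z': np.float64(213.1), 'phi': np.float64(-78.6), 'tilt': [0.0078, 0.0025], 'q': [-0.32, 0.2, 0.12, 1.97, -0.03, 0.97, 0.01], 'F': [6.9, 9.2, 5.5], 'Ft': -8.2, 'gap': 0.0}
```

jog_arm --increments '[[0,[0,-0.85,0.0],[-8,0,0]],[0,[0,-0.85,0.04],[-8,0,0]],[0,[0,-0.85,0.05],[-8,0,0]],[0,[0,-0.85,0.05],[-8,0,0]],[0,[0,-0.85,0.05],[-8,0,0]]]'

```text
clock: 13.72
tool_pos: [0.4863, 0.0284, 0.2127]
tcp_rot: [0.235, 0.666, -0.232, 0.669]
contact_force: [0.5, 8.7, 8.2]
finger_gap: -0.0003
```

```bash
python3 -c "
from h import *
print(polar(read_state()))"
```

```text
{'t': 13.72, 'al': np.float64(139.6), 'r': np.float64(59.7), 'z': np.float64(212.7), 'phi': np.float64(-38.6), 'tilt': [0.0062, 0.002], 'q': [-0.23, 0.13, 0.05, 2.04, -0.01, 0.96, 0.72], 'F': [0.5, 8.7, 8.2], 'Ft': -6.9, 'gap': -0.0}
```

jog_arm --increments '[[0,[0,-0.85,0.05],[-8,0,0]],[0,[0,-0.85,0.05],[-8,0,0]],[0,[0,-0.85,0.05],[-8,0,0]],[0,[0,-0.85,0.05],[-8,0,0]],[0,[0,-0.85,0.05],[-8,0,0]]]'

```text
clock: 14.35
tool_pos: [0.472, -0.0114, 0.2125]
tcp_rot: [-0.008, 0.705, 0.009, 0.709]
contact_force: [0.7, 10.3, 6.2]
finger_gap: -0.0002
```

```bash
python3 w.py w10
```

```text
{'t': 14.35, 'al': np.float64(-179.0), 'r': np.float64(59.7), 'z': np.float64(212.5), 'phi': np.float64(1.4), 'tilt': [0.0054, 0.0012], 'q': [-0.13, 0.11, 0.02, 2.07, -0.0, 0.95, 1.49], 'F': [0.7, 10.3, 6.2], 'Ft': -10.3, 'gap': -0.0}
```

View pics/w10.png

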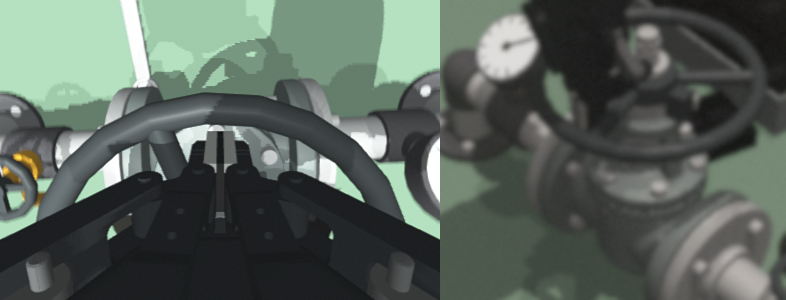

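jog_arm --increments '[[0,[0,-0.9,0.05],[-8.5,0,0]],[0,[0,-0.9,0.05],[-8.5,0,0]],[0,[0,-0.9,0.05],[-8.5,0,0]],[0,[0,-0.9,0.05],[-8.5,0,0]],[0,[0,-0.9,0.05],[-8.5,0,0]]]'

```text
clock: 15.08
tool_pos: [0.4866, -0.0528, 0.2111]
tcp_rot: [-0.263, 0.656, 0.263, 0.657]
contact_force: [-4.8, 7.7, 4.0]
finger_gap: 0.0
```

```bash
python3 -c "
from h import *
print(polar(read_state()))"
```

```text
{'t': 15.07, 'al': np.float64(-136.7), 'r': np.float64(62.0), 'z': np.float64(211.1), 'phi': np.float64(43.8), 'tilt': [0.0014, 0.0005], 'q': [-0.02, 0.14, -0.0, 2.03, 0.0, 0.96, 2.31], 'F': [-4.8, 7.7, 4.0], 'Ft': -8.9, 'gap': 0.0}
```

jog_arm --increments '[[0,[0,0.5,0.05],[0,0,0]],[0,[-4.5,0,0],[0,0,0]],[0,[-4.5,0,0],[0,0,0]],[0,[0,0,0],[10,0,0]],[0,[0,0,0],[10,0,0]]]'

```text
clock: 15.7
tool_pos: [0.4832, -0.0494, 0.3009]
tcp_rot: [-0.141, 0.692, 0.14, 0.694]
contact_force: [-0.4, 0.2, -0.1]
finger_gap: 0.0001
```

jog_arm --increments '[[0,[0,0,0],[10,0,0]],[0,[0,0,0],[10,0,0]],[0,[0,0,0],[10,0,0]],[0,[0,0,0],[10,0,0]],[0,[0,0,0],[10,0,0]]]'

```text
clock: 16.32
tool_pos: [0.4829, -0.0494, 0.3002]
tcp_rot: [0.166, 0.687, -0.166, 0.688]
contact_force: [0.4, -0.2, -0.7]
finger_gap: -0.0
```

jog_arm --increments '[[0,[0,0,0],[10,0,0]],[0,[0,0,0],[10,0,0]],[0,[0,0,0],[10,0,0]],[0,[0,0,0],[10,0,0]],[0,[0,0,0],[10,0,0]]]'

```text
clock: 16.95
tool_pos: [0.4829, -0.0494, 0.3002]
tcp_rot: [0.441, 0.552, -0.441, 0.553]
contact_force: [-0.0, -0.3, -0.6]
finger_gap: -0.0001
```

jog_arm --increments '[[0,[0,0,0],[10,0,0]],[0,[0,0,0],[10,0,0]],[0,[0,0,0],[10,0,0]],[0,[0,0,0],[10,0,0]],[0,[0,0,0],[0,0,0]]]'

```text
clock: 17.58
tool_pos: [0.483, -0.0493, 0.3001]
tcp_rot: [0.602, 0.371, -0.601, 0.372]
contact_force: [-0.3, 0.3, 0.1]
finger_gap: 0.0003
```

```bash
python3 - <<'E'
from h import *
s=read_state(); print(polar(s)); im=capture('wrist')[:,:,::-1].copy(); C=cam('wrist',s)
np.save('s11.npy',s,allow_pickle=True)
cv2.imwrite('pics/w11.png',cv2.resize(im[0:260,170:490],None,fx=2.3,fy=2.3))
E
```

```text
{'t': 17.57, 'al': np.float64(-141.3), 'r': np.float64(62.4), 'z': np.float64(300.1), 'phi': np.float64(-116.7), 'tilt': [0.0012, -0.0003], 'q': [-0.11, 0.05, 0.08, 1.94, -0.0, 1.16, -0.49], 'F': [-0.3, 0.3, 0.1], 'Ft': -0.4, 'gap': 0.0}
```

View pics/w11.png

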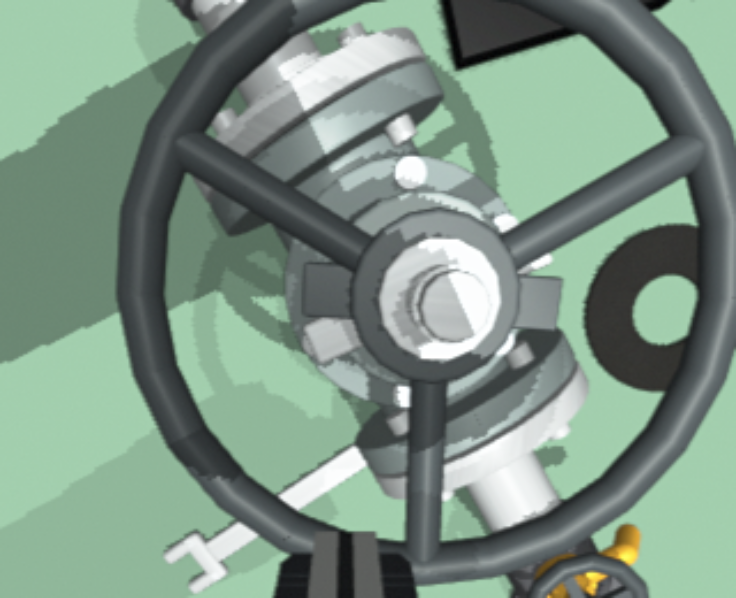

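```bash
python3 - <<'E'
from h import *
s=np.load('s11.npy',allow_pickle=True).item(); C=cam('wrist',s)
g=lambda p,z:ray(C,(170+p[0]/2.3,p[1]/2.3),z)[:2]
for c in (c0,np.array([.5311,-.0091])):
  for n,p,z in [('sp',(425,490),.231),('sp',(655,165),.231),('sp',(225,165),.231),('bar',(333,340),.2115),('bar',(540,261),.2115),('lug',(330,290),.2115),('lug',(540,302),.2115)]:
    d=g(p,z)-c; print(n,(np.degrees(np.arctan2(d[1],d[0]))%360).round(1),np.hypot(*d).round(4))
# side stem top
S=cam('side'); im=capture('side')[:,:,::-1].copy()
for zz,col in ((.266,(0,255,0)),(.278,(0,0,255))):
    q=proj(S,[*c0,zz])[0]; print(zz,q); cv2.circle(im,tuple(int(round(v)) for v in q),1,col,-1)
o=cv2.imread('pics/side0.png'); cv2.imwrite('pics/s12.png',np.hstack([cv2.resize(i[150:230,290:390],(390,312),interpolation=cv2.INTER_CUBIC) for i in (o,im)]))
E
```

```text
sp 243.8 0.0611
sp 3.8 0.0735
sp 121.5 0.0706
bar 180.0 0.033
bar 349.2 0.0393
lug 150.5 0.0305
lug 329.9 0.0389
sp 244.8 0.0619
sp 2.8 0.0741
sp 121.6 0.0692
bar 182.1 0.0324
bar 347.6 0.0401
lug 152.0 0.0294
lug 328.9 0.04
0.266 [340.5045303  168.13965032]
0.278 [340.55388329 162.6118557 ]
```

View pics/s12.png

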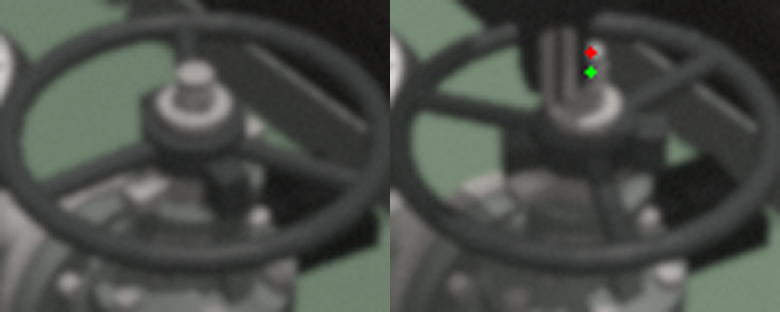

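jog_arm --increments '[[0,[-5,0,0],[0,0,0]],[0,[-5,0,0],[0,0,0]],[0,[0,-3,-3],[0,0,0]],[0,[0,-4,-3],[0,0,0]],[0,[0,0,0],[0,0,0]]]'

```text
clock: 18.3
tool_pos: [0.446, 0.0383, 0.3999]
tcp_rot: [0.6, 0.374, -0.6, 0.374]
contact_force: [0.8, -1.0, -0.6]
finger_gap: -0.0001
```

```bash
python3 - <<'E'
from h import *
print(polar(read_state()))
S=cam('side'); im=capture('side')[:,:,::-1].copy()
o=cv2.imread('pics/side0.png'); a=np.hstack([cv2.resize(i[150:230,290:390],(390,312),interpolation=cv2.INTER_CUBIC) for i in (o,im)])
b=np.hstack([cv2.resize(i[130:350,220:480],(390,330)) for i in (o,im)])[:280]
cv2.imwrite('pics/s13.png',np.vstack([a,b]))
E
```

```text
{'t': 18.3, 'al': np.float64(150.4), 'r': np.float64(98.5), 'z': np.float64(399.9), 'phi': np.float64(-116.1), 'tilt': [0.0009, 0.0003], 'q': [-0.21, -0.07, -0.02, 1.84, -0.0, 1.37, -0.68], 'F': [0.8, -1.0, -0.6], 'Ft': 0.5, 'gap': -0.0}
```

View pics/s13.png

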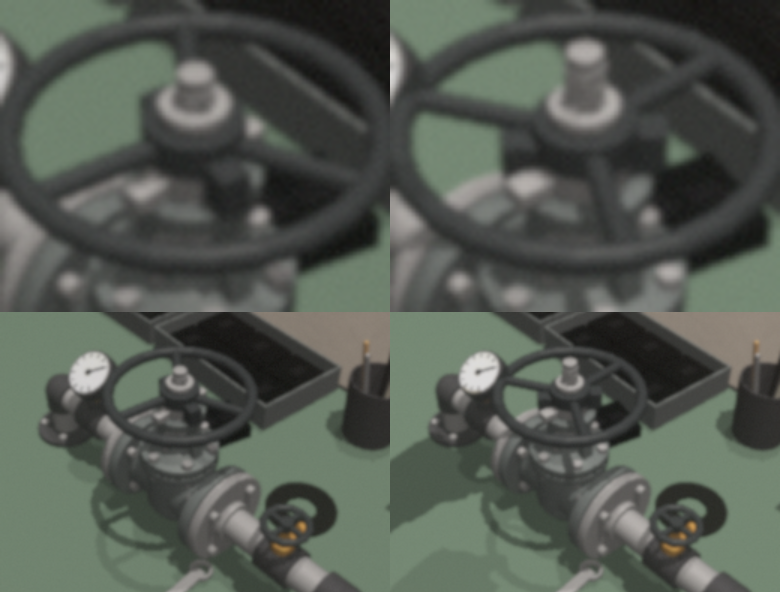

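```bash
python3 -c "
from plant import *
print(sign_off())"
```

```text
the job is handed in; nothing more can be done
None
```

The gate valve is open by one full turn, within tolerance. I handed the job in at 18.3 s of the 56 s allowed; the sign-off gave no verdict.

**How it was done:** I pushed a spoke round anticlockwise with the shut fingers. The slack was taken up after about 73° of wheel travel, where the force on the spoke rose from near 0 to about 8 N. I moved the fingers to another spoke once, and stopped one turn after the bite. The arm was then lifted about 0.4 m above the bench, clear of everything.

**Last checks, all against a target of 360° (12 mm):**

| Check | Turn after bite | Stem rise |
|---|---|---|
| Spoke angles, wrist camera | about 356° | about 11.9 mm |
| Striker bar against its start angle | about 352° | about 11.7 mm |
| Stem top, side camera before and after | – | about 12.2 mm |

The three differ by up to about 0.5 mm and all lie inside the 10.5 to 13.5 mm band.

**Surroundings:** By eye in the before and after side pictures, the bleed valve, cover and gasket look unchanged, as does the end of the spanner that is in view. I did not measure their positions. No sharp contact forces showed in the readings; pushing forces were about 8–14 N.

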